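# Set the length stop of a portioning board and bring the radish up to it

## Task

Set the portioning board for the next cut: push its sliding stop along the rail towards the knife slot until it clicks into the middle of the three notches, then push the half radish, by the end away from the slot, along the fence and past the slot until its leading end rests flat against the stop, with the stop still in that notch. Only push: do not grip or pick up the stop or the radish, and leave the knife, bowl, jar and skimmer where they are.

Things in the scene. Friction and masses are not known exactly. Their poses are not given: they have to be found in the camera images.
- board: Wooden cutting board fixed to the table, 250 (x) by 490 (y) mm, top 20 mm above the table, with a steel fence and rail. Origin on the table below the knife slot's saw line, 40 mm in front of the fence. x points away from the robot across the board, y along the fence to the robot's left, z up. The board spans x -150 to 100, y -240 to 250 mm
- knife_slot (a point): Foot of the fence's face at the knife slot (board x 40, y 0 mm, on the board's top; axes as the board's). The fence is a 4 mm steel plate standing 40 mm high along the whole board, cut through by the 3 mm slot; a dark saw line runs from it across the board. Three thin dark lines 20, 45, 70 mm to its -y side show where the stop's face stands in the inner, middle and outer notch
- middle_notch (a point): Mouth of the middle notch in the rail's top (board x 66, y -65 mm, 46 mm above the table). The rail is a 16 mm wide steel bar behind the fence, y -225 to 10 mm, with three V notches 12 mm wide, 6 mm deep, 25 mm apart: outer (y -90), middle (-65), inner (-40). The middle of the stop's carriage stands over this point when the stop is set
- stop (a joint): Travel of the stop in m: 0 at the rail's outer (-y) end, growing towards the slot (+y), up to 0.160. Its spring roller clicks in at 0.100 (outer notch), 0.125 (middle), 0.150 (inner). It starts at 0.005 to 0.060, so the middle is the second click. It slides with 2 to 4 N and stays where left. Within 4 mm of a notch the roller draws it in: the push drops to nothing and it jumps ahead. Leaving a notch takes 14 to 18 N
- stop_face (a point): Centre of the stop's face towards the slot (+y), 40 mm above the table, axes as the board's; at board y = joint value - 0.170. The stop is a dark carriage 40 mm long on the rail, highest part 74 mm above the table, with an upright plate reaching over the fence: 6 mm thick, white facing on the slot side, x -30 to 36 mm, 22 to 74 mm above the table. Face 20 mm to +y of the carriage's middle
- stop_back (a point): Centre of the back of the stop's plate, the steel side away from the knife slot (6 mm to the -y side of stop_face), 40 mm above the table: the place to push the stop towards the slot
- radish: Half a peeled white radish, loose, flat side down, along the fence on the +y side of the slot: half-round bar 130 mm long (y), 70 mm wide, 35 mm high at the crown, 0.2 to 0.3 kg, square-cut ends, slides with 1 to 3 N. Origin at the middle of its underside; y parallel to the board's within 0.02 rad at the start, its side 3 to 7 mm from the fence, leading end 20 to 65 mm short of the slot
- radish_lead (a point): Centre of the radish's cut end towards the knife slot and the stop (its -y end), 15 mm above its underside
- radish_tail (a point): Centre of the radish's far end (its +y end, faintly green), 15 mm above its underside: the place to push it
- knife: Vegetable knife lying on the front strip of the board, about 105 mm in front (-x) of the board's origin, 165 mm blade towards -y and a 115 mm wooden handle towards +y, 20 mm high; origin at the heel of the blade, underneath. Leave alone
- bowl: Empty steel bowl, 130 mm across and 55 mm high, on the table beyond the board's right (-y) end; origin at the centre of its underside. Leave alone
- jar: Glass spice jar with a metal lid, 52 mm across and 85 mm high, on the table behind the board; origin at the centre of its underside. Leave alone
- skimmer: Round wire skimmer lying on the table behind the board, 116 mm across, with a 180 mm wire handle along its +y, 7 mm high; origin under the centre of the round. Leave alone
Things that resemble listed ones, but are neither listed nor needed, are in the scene too. What is shaped like the radish but purple is not meant.

How it is judged:
On the way, in this order (a step that is already met when the one before it is completed fails the run):
1. the stop has clicked into the middle notch (value of joint stop between 0.123 and 0.127 m and velocity of joint stop between -0.01 and 0.01 m/s), for 0.3 s.
2. the radish's cut end is against the stop, which is still in the middle notch (value of joint stop between 0.123 and 0.127 m and y of radish_lead in the frame of stop_face between -0.003 and 0.004 m), for 0.2 s.
At the end, for the whole second after the job is handed in: The stop rests in the middle notch (joint 0.125 within 2 mm), the radish's leading end is within about 4 mm of the stop's face, and the radish lies still and flat on the board beside the fence: parallel to it within 4 degrees and its side at most about 17 mm from it (all of step 2 and velocity of joint stop between -0.01 and 0.01 m/s and angle between the y axis of radish and the y axis of board, either way round below 0.07 rad and x of radish in the frame of board between -0.012 and 0.01 m and z of radish in the frame of board below 0.024 m and angle between radish's own z axis and vertical below 0.06 rad and linear speed of radish below 0.01 m/s); the robot touches nothing.
It fails at once if the radish is lifted off the board (z of radish in the frame of board above 0.03 m).
It fails at once if the radish is gripped across its sides (contact force between the fingers and radish_c0 above 2 N and contact force between the fingers and radish_c1 above 2 N).
It fails at once if the stop is gripped, by its plate or its carriage ((contact force between the fingers and stop_c0 above 2 N and contact force between the fingers and stop_c1 above 2 N) or (contact force between the fingers and stop_c2 above 2 N and contact force between the fingers and stop_c3 above 2 N) or (contact force between the fingers and stop_c0 above 2 N and contact force between the fingers and stop_c2 above 2 N)).
It fails at once if the knife, bowl, jar or skimmer is moved (distance of any of knife, bowl, jar, skimmer from where it was at the start of the episode above 0.02 m).
It also fails if it takes over 59 s, if anything falls off the work surface, if the arm or the gripper's body presses on something with over 40 N, if the wrist force passes 120 N, or if a joint passes its speed limit or range.

## Robot

A 7-joint arm with a two-finger parallel gripper is mounted at the origin on the work surface. World frame = base frame: x ahead of the robot, y to its left, z up, the work surface at z = 0. Lengths are in m, angles in rad, forces in N, time in s.
With the tool pointing down it reaches from about 0.425 to 0.925 m from the base axis. Payload 6.8 kg.
Tool frame: the origin (TCP) lies midway between the tips of the shut fingers; the grasp point (between the pads) lies 19 mm behind it; z points along the fingers, y is the direction in which the jaws open and shut (so a half turn about z gives the same grasp; the last joint's range is limited). The gripper opens to 85 mm and grips with 20 to 120 N. Pads are 22 mm wide; open, the fingers measure 114 mm over their backs; the gripper's body (76 mm by 85 mm) begins 54 mm behind the grasp point. The pads swing forward as they close: fully open they stand 13 mm farther back than shut.
Start: joints at [-0.108, 0.477, 0.022, 1.555, -0.011, 1.109, -0.083], TCP at [0.675, 0, 0.211] pointing down, gripper open.
Joint ranges: [-2.96, 2.96], [-0.34, 2.1], [-1.41, 1.46], [0.24, 2.44], [-1.37, 4.51], [0.17, 1.92], [-2.96, 2.96]. Speed limits (rad/s): [2.39, 2.39, 3.14, 3.14, 3.14, 3.14, 3.14].

## Interface

Orientations are given as a unit quaternion [w, x, y, z].
In Python, from station import bot, vision gives the robot as it stands.
- The arm moves only by the tool move_arm, never from a script. Its argument "increments" is text: rows parted by semicolons, each of 7 numbers parted by spaces: the opening, from 0 (shut) to 1 (fully open), then the shift along the world's x, y, z in mm, then the turn, a rotation vector about the world's x, y, z in rad. In form: grip x y z rx ry rz; .... A call has exactly 8 rows; each row shifts and turns the commanded pose from where the row before left it; what a row does not reach is not made up. A row lasts 1/8 s, in which the tool goes at most 62.5 mm and 10.7 degrees, less where a joint would pass 70% of its speed; a pose out of reach is approached as far as the arm can. A call with a gripper value outside its range is refused whole. The fingers move at their own pace and stop on an object; "newtons" is the grip in N (left out, the last holds). Time passes only in rows, so rows that do not move let the fingers close, or fill a call up. It gives the time, the measured TCP pose, the force and the opening at its end, in the units of the state.
- bot.get_obs(): the state, without advancing time (a new reading comes with each control period).
- vision.read_camera(name): name is "scene" or "side" or "wrist"; returns (picture, depth): 400x640x3 uint8, red, green, blue; 400x640 float32, m along the optical axis (not along the pixel's ray), 0 where there is no reading.
- vision.calibration(name): a dict with "fx", "fy", "cx", "cy" (pixels), "R" (3x3) and "t" (3): a world point X has camera coordinates R X + t; the wrist camera has in their place "hand_eye" (4x4, takes a point from camera to tool coordinates, whose origin is the TCP and whose axes are the flange's). Camera axes: x right, y down, z forward; pixel columns grow to the right and rows downward; lengths in m; the calibration is good to about 2 mm. A picture is of the moment at which its call begins: read the wrist's pose just before it. calibration takes no time and is no camera call.
- bot.hand_in(): hands the job in, once; it reports no verdict.
The state is a dict: "t": time; "q": joint angles; "joint_vel": joint speeds; "joint_torque": joint torques, N m; "eef_pos": TCP position; "tool_rot": TCP orientation; "contact_force": force on the tool from outside, world axes, zero at the start; "torque": the same for the moment, N m; "gripper_width": opening from 0.0 (shut) to 1.0 (fully open).
Only numpy, scipy, OpenCV 4.12 (cv2) and the standard library are available. Lean on these libraries where they do the work, as an engineer would, in place of code of your own. Each camera call takes 0.05 s, during which the arm holds its last target.

## Working session

There is one attempt and no reset: what is moved stays moved. The work goes in short steps, Python scripts to look and compute and a tool call to move; the robot and the scene stay as the last step left them, time stands still between calls to the robot, and variables do not carry over. Pictures are saved under pics/ and viewed, and the job is handed in when it is done.

Besides the shell and the picture viewer there is one more tool, called after "Call:" as name(argument=value, ...), one argument or row to a line, values as JSON. move_arm: Moves the arm, as the interface text tells. Its arguments: {"type":"object","properties":{"increments":{"type":"string"},"newtons":{"type":"number"}},"required":["increments"]}

```bash
mkdir -p pics; ls; cat > h.py <<'E'
import numpy as np,cv2
from station import bot,vision
def save(n,img): cv2.imwrite('pics/'+n+'.png',cv2.cvtColor(img,cv2.COLOR_RGB2BGR))
def cloud(name,d):
    c=vision.calibration(name)
    v,u=np.mgrid[0:d.shape[0],0:d.shape[1]]
    P=np.stack([(u-c['cx'])/c['fx']*d,(v-c['cy'])/c['fy']*d,d],-1)
    R=np.array(c['R']);t=np.array(c['t'])
    return (P-t)@R
E
python3 - <<'E'
from h import *
print(bot.get_obs())
for n in('scene','side'):
    p,d=vision.read_camera(n); save(n+'0',p); np.savez('/tmp/'+n+'0.npz',p=p,d=d,X=cloud(n,d)); print({k:np.round(v,3).tolist() for k,v in vision.calibration(n).items()})
E
```

```text
pics
{'t': 0.0, 'q': array([-0.10808031,  0.47778894,  0.02229638,  1.55644451, -0.01147841,
        1.10928501, -0.08308823]), 'joint_vel': array([-7.99032594e-04,  1.15541345e-03,  2.01191265e-03,  1.31643356e-04,
       -3.30712438e-04,  4.16637977e-05, -6.72673008e-05]), 'joint_torque': array([-5.45967814e-04, -5.96443820e+01,  1.60769675e+00, -2.81194621e+01,
        1.24063640e-02,  9.39900521e-03,  2.20753498e-05]), 'eef_pos': array([ 6.74378587e-01, -9.53393874e-06,  2.09735319e-01]), 'tool_rot': array([-5.87114626e-04,  7.07084612e-01,  7.07128378e-01, -6.80896287e-04]), 'contact_force': array([ 0.22260188,  0.59217078, -0.7435665 ]), 'torque': array([-0.07242849, -0.02679206, -0.03813534]), 'gripper_width': 1.0024491655398795}
{'fx': 363.763, 'fy': 363.763, 'cx': 316.333, 'cy': 199.48, 'R': [[0.601, 0.799, 0.016], [0.482, -0.347, -0.804], [-0.637, 0.491, -0.594]], 't': [-0.418, -0.166, 1.295]}
{'fx': 424.466, 'fy': 424.466, 'cx': 317.917, 'cy': 201.754, 'R': [[0.987, -0.16, 0.024], [-0.067, -0.54, -0.839], [0.147, 0.826, -0.544]], 't': [-0.483, 0.127, 1.285]}
```

View pics/scene0.png

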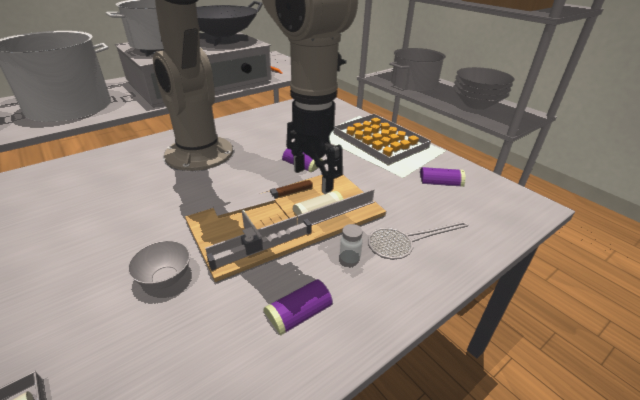

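View pics/side0.png

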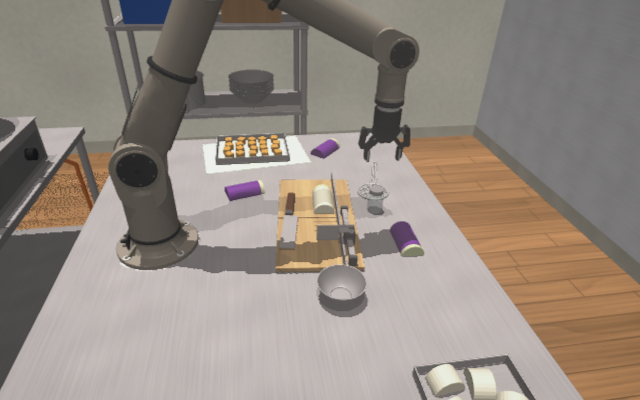

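The white half radish is at scene (318,204) and side (323,199). The stop plate is at scene (250,230) and side (335,232). The purple pieces at scene (300,305), (442,176), (297,158) are not meant.

```bash
python3 - <<'E'
from h import *
s=np.load('/tmp/side0.npz'); c=np.load('/tmp/scene0.npz')
save('sidecrop',cv2.resize(s['p'][165:285,260:380],None,fx=5,fy=5,interpolation=cv2.INTER_CUBIC))
save('scenecrop',cv2.resize(c['p'][165:285,180:390],None,fx=3.8,fy=3.8,interpolation=cv2.INTER_CUBIC))
for k,n in((s,'side'),(c,'scene')):
    X=k['X'];p=k['p'].astype(int)
    sat=(p.max(-1)-p.min(-1))
    m=(abs(X[...,2]-0.02)<0.006)&(sat>50)&(p[...,0]>p[...,2]+50)&(X[...,0]>.4)&(X[...,0]<1)&(abs(X[...,1])<.35)
    Q=X[m]; print(n,m.sum(),Q[:,2].mean())
    r=cv2.minAreaRect((Q[:,:2]*1000).astype(np.float32)); print(r)
    for u,v in ([(323,190),(323,200),(324,210),(335,232)] if n=='side' else [(318,204),(250,230),(310,208)]): print((u,v),X[v,u].round(4),p[v,u])
E
```

```text
side 2650 0.021972353370080314
((495.51495361328125, 51.596466064453125), (494.2724914550781, 239.1122283935547), 83.84445190429688)
(323, 190) [0.5313 0.1565 0.0567] [225 219 196]
(323, 200) [0.5207 0.0949 0.0559] [226 220 198]
(324, 210) [0.5209 0.0721 0.0312] [136 129 115]
(335, 232) [ 0.5275 -0.0779  0.0519] [106 101  98]
scene 4819 0.020328426051827084
((589.2136840820312, 49.29170227050781), (378.3720703125, 508.5997314453125), 0.005047961138188839)
(318, 204) [0.5416 0.1207 0.0511] [225 216 189]
(250, 230) [ 0.5489 -0.0871  0.0706] [114 107 104]
(310, 208) [ 1.1566 -0.3591  0.642 ] [220 211 182]
```

View pics/sidecrop.png

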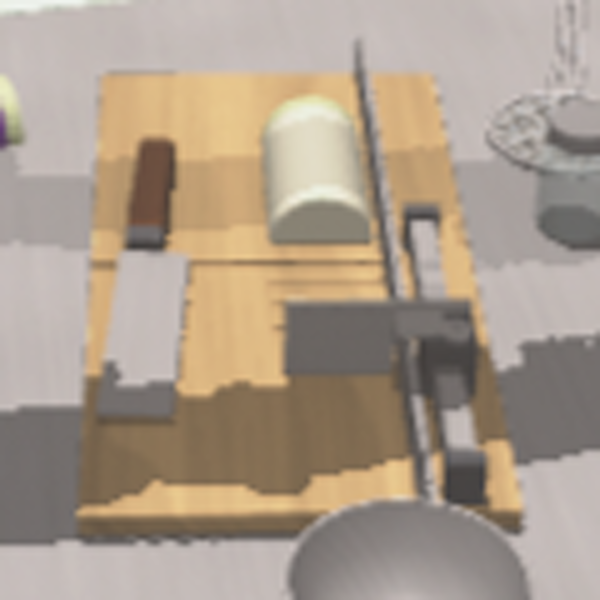

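View pics/scenecrop.png

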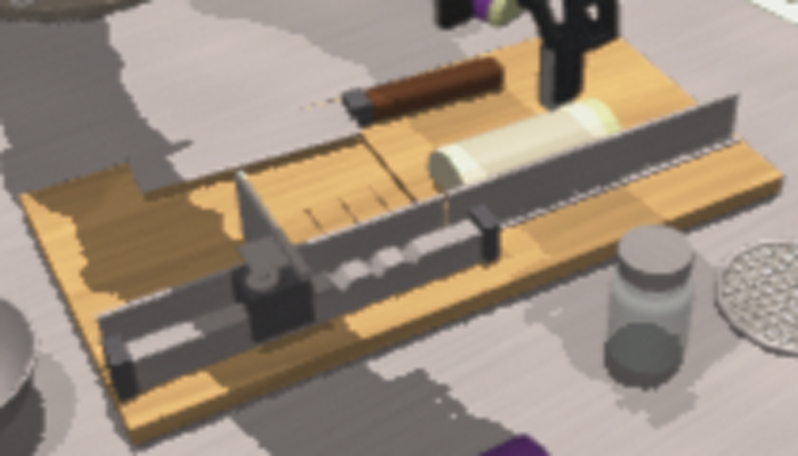

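```bash
cat >> h.py <<'E'
def ray(name,u,v,z):
    c=vision.calibration(name);R=np.array(c['R']);t=np.array(c['t'])
    o=-R.T@t; d=R.T@np.array([(u-c['cx'])/c['fx'],(v-c['cy'])/c['fy'],1])
    return o+d*(z-o[2])/d[2]
def toB(X,B):
    X=np.asarray(X);c,s=np.cos(B[2]),np.sin(B[2]);x=X[...,0]-B[0];y=X[...,1]-B[1]
    return np.stack([c*x+s*y,-s*x+c*y],-1)
def toW(b,B):
    c,s=np.cos(B[2]),np.sin(B[2]);return np.array([B[0]+c*b[0]-s*b[1],B[1]+s*b[0]+c*b[1]])
E
python3 - <<'E'
from h import *
from scipy.optimize import least_squares
pts=[]
S=lambda x,y:ray('side',260+(x+.5)/5-.5,165+(y+.5)/5-.5,.02)
C=lambda x,y:ray('scene',180+(x+.5)/3.8-.5,165+(y+.5)/3.8-.5,.02)
obs=[('s',S(103,74),(-.15,.25)),('s',S(437,74),(.1,.25)),('s',S(78,514),(-.15,-.24)),('s',S(522,512),(.1,-.24)),
('s saw',S(92,262),(-.15,0)),
('c',C(22,196),(-.15,-.24)),('c',C(133,433),(.1,-.24)),('c',C(783,178),(.1,.25)),('c saw',C(415,203),(None,0))]
def f(B):
    r=[]
    for n,X,b in obs:
        q=toB(X,B)
        if b[0] is not None:r.append(q[0]-b[0])
        r.append(q[1]-b[1])
    return r
s=least_squares(f,[.55,.05,-.1],loss='soft_l1',f_scale=.003);B=s.x;print(B)
for n,X,b in obs: print(n,b,toB(X,B).round(4))
np.save('/tmp/B.npy',B)
# radish cloud
for n in('side','scene'):
    k=np.load(f'/tmp/{n}0.npz');X=k['X'];b=toB(X,B);z=X[...,2];p=k['p'].astype(int)
    print(n)
    m=(z>.028)&(z<.065)&(b[...,0]<.034)&(b[...,0]>-.06)&(b[...,1]>0)&(b[...,1]<.24)
    print('rad',m.sum(),np.percentile(b[m],[1,5,50,95,99],axis=0).round(4).tolist(),z[m].max())
    m=(z>.03)&(z<.085)&(b[...,0]<.034)&(b[...,0]>-.06)&(b[...,1]<0)&(b[...,1]>-.22)
    print('stop plate',m.sum(),np.percentile(b[m],[1,5,50,95,99],axis=0).round(4).tolist(),z[m].max())
    m=(z>.05)&(z<.085)&(b[...,0]<.09)&(b[...,0]>.05)&(b[...,1]<.0)&(b[...,1]>-.22)
    print('carriage',m.sum(),np.percentile(b[m],[1,5,50,95,99],axis=0).round(4).tolist(),z[m].max())
    m=(z>.03)&(z<.065)&(b[...,0]<.07)&(b[...,0]>.03)&(b[...,1]>.03)
    print('fence',m.sum(),np.percentile(b[m],[1,5,50,95,99],axis=0).round(4).tolist(),z[m].max())
E
```

```text
[ 0.51765759  0.04458505 -0.11677347]
s (-0.15, 0.25) [-0.1516  0.2497]
s (0.1, 0.25) [0.0996 0.2491]
s (-0.15, -0.24) [-0.1504 -0.2391]
s (0.1, -0.24) [ 0.0977 -0.2416]
s saw (-0.15, 0) [-0.1512  0.0047]
c (-0.15, -0.24) [-0.1466 -0.2392]
c (0.1, -0.24) [ 0.104  -0.2386]
c (0.1, 0.25) [0.1005 0.2462]
c saw (None, 0) [-0.0044 -0.0005]
side
rad 514 [[-0.0363, 0.0205], [-0.0333, 0.0228], [-0.0047, 0.0669], [0.0261, 0.1474], [0.0296, 0.153]] 0.060244397969622686
stop plate 291 [[-0.0329, -0.1256], [-0.03, -0.1236], [-0.0004, -0.1197], [0.0297, -0.1163], [0.0328, -0.1153]] 0.07850398127892023
carriage 151 [[0.0504, -0.1926], [0.0509, -0.1556], [0.0642, -0.1415], [0.0773, -0.1127], [0.0786, -0.0406]] 0.07974400589365582
fence 179 [[0.0305, 0.0325], [0.0315, 0.0399], [0.0379, 0.4957], [0.0662, 2.2367], [0.0691, 2.2506]] 0.06468891579876698
scene
rad 537 [[-0.0217, 0.0234], [-0.0147, 0.0244], [0.0083, 0.0794], [0.0224, 0.1466], [0.0238, 0.1528]] 0.05716542080335075
stop plate 116 [[-0.0293, -0.1207], [-0.0274, -0.1202], [-0.0044, -0.1194], [0.0293, -0.1145], [0.033, -0.1135]] 0.07696759459628862
carriage 294 [[0.0514, -0.1537], [0.0525, -0.1532], [0.0755, -0.1344], [0.083, -0.1153], [0.0836, -0.114]] 0.07684168242837593
fence 765 [[0.0316, 0.0331], [0.0388, 0.0415], [0.0428, 0.1507], [0.0572, 0.5525], [0.0671, 0.5737]] 0.06304610867181999
```

```bash
python3 - <<'E'
from h import *
B=np.load('/tmp/B.npy')
for n,b in dict(pre=(-.005,-.16),c05=(-.005,-.131),mid=(-.005,-.062),prer=(-.002,.195),endr=(-.002,.1)).items(): print(n,toW(b,B).round(4))
o=bot.get_obs();print(o['eef_pos'],o['t'])
E
```

```text
pre [ 0.4941 -0.1137]
c05 [ 0.4974 -0.0849]
mid [ 0.5055 -0.0164]
prer [0.5384 0.2385]
endr [0.5273 0.1441]
[6.74439953e-01 1.06107917e-05 2.09831777e-01] 0.1
```

Call:
move_arm(
  increments="0 -30 -19 -10 0 0 -0.0195; 0 -30 -19 -10 0 0 -0.0195; 0 -30 -19 -10 0 0 -0.0195; 0 -30 -19 -10 0 0 -0.0195; 0 -30 -19 -10 0 0 -0.0195; 0 -30 -19 -10 0 0 -0.0195; 0 0 0 0 0 0 0; 0 0 0 0 0 0 0",
)

```text
t: 1.1
eef_pos: [0.4957, -0.1136, 0.1509]
tool_rot: [0.0, 0.747, 0.665, 0.0]
contact_force: [0.0, -0.3, 1.0]
gripper_width: -0.001
```

```bash
python3 - <<'E'
from h import *
print(bot.get_obs())
for n in('side','wrist'):
    p,d=vision.read_camera(n); save(n+'1',p[150:290,220:420].repeat(4,0).repeat(4,1) if n=='side' else p)
E
```

```text
{'t': 1.1, 'q': array([ 0.04707241,  0.2751161 ,  0.06571701,  2.01342038, -0.02412392,
        0.85300995,  0.00961819]), 'joint_vel': array([-1.10413882e-02,  4.26775911e-03, -8.37335002e-03, -1.84445778e-02,
       -5.10613319e-04, -7.99315394e-04,  5.04940337e-05]), 'joint_torque': array([ 7.68081453e-01, -4.22911656e+01,  1.79181889e+00, -2.28788298e+01,
        6.35646377e-02,  7.41191441e-02,  4.85569937e-03]), 'eef_pos': array([ 0.49570594, -0.11357541,  0.15092106]), 'tool_rot': array([1.69832698e-04, 7.47093545e-01, 6.64718786e-01, 3.75255795e-04]), 'contact_force': array([ 0.04263558, -0.3078654 ,  0.98222442]), 'torque': array([ 0.03214847, -0.09371166,  0.00010751]), 'gripper_width': -0.0014418924045997122}
```

View pics/side1.png

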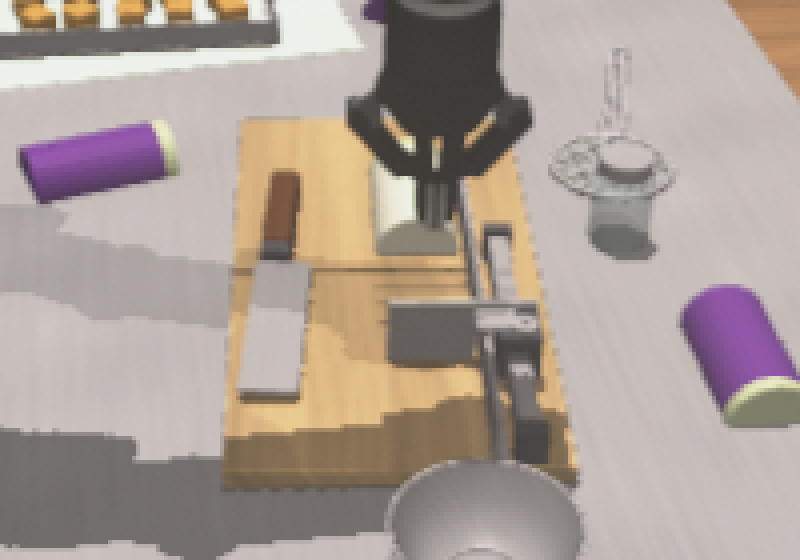

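View pics/wrist1.png

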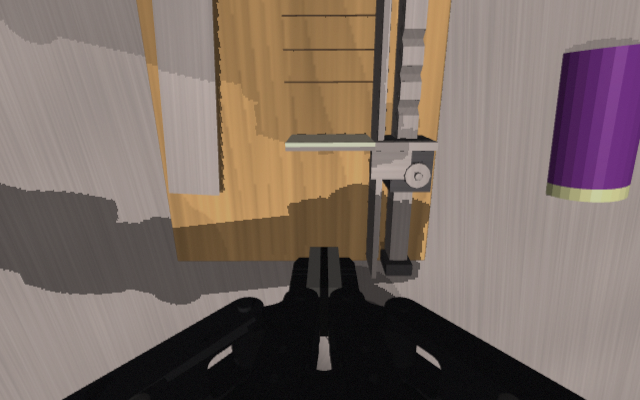

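Call:
move_arm(
  increments="0 -3 0 -26 0 0 0; 0 -3 0 -26 0 0 0; 0 -3 0 -26 0 0 0; 0 0 0 -26 0 0 0; 0 0 0 -7 0 0 0; 0 1.2 9.9 0 0 0 0; 0 1.2 9.9 0 0 0 0; 0 0 0 0 0 0 0",
)

```text
t: 2.2
eef_pos: [0.4894, -0.0927, 0.0406]
tool_rot: [0.0, 0.746, 0.665, 0.001]
contact_force: [-0.0, -0.3, 0.4]
gripper_width: 0.002
```

Call:
move_arm(
  increments="0 0.5 4 0 0 0 0; 0 0.5 4 0 0 0 0; 0 0.5 4 0 0 0 0; 0 0.5 4 0 0 0 0; 0 0 0 0 0 0 0; 0 0 0 0 0 0 0; 0 0 0 0 0 0 0; 0 0 0 0 0 0 0",
)

```text
t: 3.2
eef_pos: [0.4904, -0.0783, 0.0397]
tool_rot: [0.0, 0.747, 0.665, 0.0]
contact_force: [-0.7, -2.8, 0.8]
gripper_width: 0.007
```

```bash
python3 - <<'E'
from h import *
o=bot.get_obs();print(o['t'],o['contact_force'],toB(o['eef_pos'],np.load('/tmp/B.npy')))
p,d=vision.read_camera('side'); save('side2',p[150:290,220:420].repeat(4,0).repeat(4,1))
p,d=vision.read_camera('wrist'); save('wrist2',p)
E
```

```text
3.2 [-0.71263825 -2.84087461  0.82089865] [-0.01272324 -0.1252006 ]
```

View pics/side2.png

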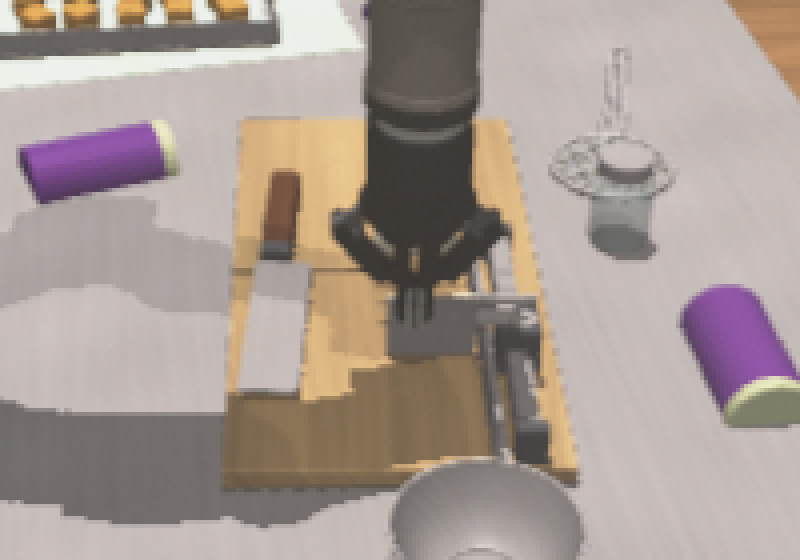

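View pics/wrist2.png

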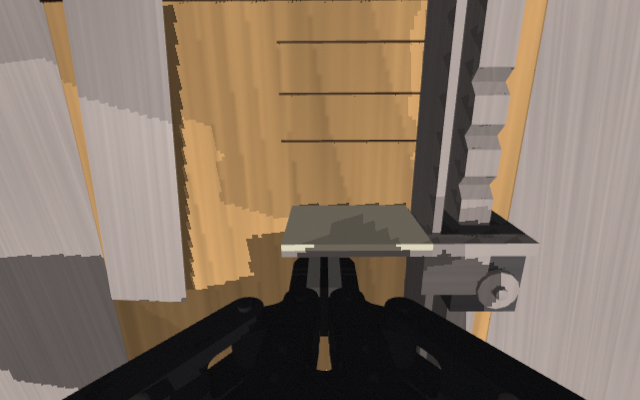

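```bash
cat >> h.py <<'E'
from scipy.spatial.transform import Rotation as Ro
def wray(o,u,v,z):
    c=vision.calibration('wrist');H=np.array(c['hand_eye']);q=o['tool_rot'];R=Ro.from_quat([q[1],q[2],q[3],q[0]]).as_matrix()
    d=R@H[:3,:3]@np.array([(u-c['cx'])/c['fx'],(v-c['cy'])/c['fy'],1]);p=R@H[:3,3]+o['eef_pos']
    return p+d*(z-p[2])/d[2]
E
python3 - <<'E'
from h import *
B=np.load('/tmp/B.npy');o=bot.get_obs()
for n,u,v,z in [('l20',350,42,.02),('l45',350,93.5,.02),('l70',350,141.5,.02),('facelow',350,205,.022),('facetop',350,245,.074),('l20a',280,42,.02),('l70a',283,141.5,.02),('faceend low',293,205,.022),('slot',100,1,.02)]: print(n,toB(wray(o,u,v,z),B).round(4))
E
```

```text
l20 [ 0.0006 -0.0217]
l45 [ 0.0012 -0.0465]
l70 [ 0.0018 -0.0718]
facelow [ 0.0026 -0.1084]
facetop [-0.0014 -0.1087]
l20a [-0.0349 -0.0217]
l70a [-0.0353 -0.0718]
faceend low [-0.0307 -0.1084]
slot [-0.1222 -0.0034]
```

Call:
move_arm(
  increments="0 0.53 4.5 0 0 0 0; 0 0.53 4.5 0 0 0 0; 0 0.53 4.5 0 0 0 0; 0 0.53 4.5 0 0 0 0; 0 0.53 4.5 0 0 0 0; 0 0.53 4.5 0 0 0 0; 0 0.53 4.5 0 0 0 0; 0 0 0 0 0 0 0",
)

```text
t: 4.3
eef_pos: [0.4941, -0.0464, 0.0396]
tool_rot: [-0.0, 0.747, 0.665, 0.0]
contact_force: [-0.6, 0.5, 0.5]
gripper_width: 0.002
```

Call:
move_arm(
  increments="0 0.24 2 0 0 0 0; 0 0.24 2 0 0 0 0; 0 0.24 2 0 0 0 0; 0 0.24 2 0 0 0 0; 0 0 0 0 0 0 0; 0 0 0 0 0 0 0; 0 0 0 0 0 0 0; 0 0 0 0 0 0 0",
)

```text
t: 5.3
eef_pos: [0.4947, -0.0411, 0.0397]
tool_rot: [0.001, 0.748, 0.664, -0.001]
contact_force: [-1.3, -7.7, -0.2]
gripper_width: -0.003
```

```bash
python3 - <<'E'
from h import *
o=bot.get_obs();print(o['t'],o['contact_force'],toB(o['eef_pos'],np.load('/tmp/B.npy')))
E
```

```text
5.3 [-1.30884435 -7.67872243 -0.16892196] [-0.0128059  -0.08776221]
```

Call:
move_arm(
  increments="0 0.18 1.5 0 0 0 0; 0 0.18 1.5 0 0 0 0; 0 0.18 1.5 0 0 0 0; 0 0.18 1.5 0 0 0 0; 0 0 0 0 0 0 0; 0 0 0 0 0 0 0; 0 0 0 0 0 0 0; 0 0 0 0 0 0 0",
)

```text
t: 6.3
eef_pos: [0.4954, -0.0352, 0.0397]
tool_rot: [0.001, 0.748, 0.664, -0.001]
contact_force: [-0.9, -7.5, 0.1]
gripper_width: -0.002
```

```bash
python3 - <<'E'
from h import *
o=bot.get_obs();print(o['t'],o['contact_force'],toB(o['eef_pos'],np.load('/tmp/B.npy')))
E
```

```text
6.3 [-0.92041852 -7.52497629  0.06700831] [-0.01281622 -0.08188169]
```

Call:
move_arm(
  increments="0 0.18 1.5 0 0 0 0; 0 0.18 1.5 0 0 0 0; 0 0.18 1.5 0 0 0 0; 0 0.18 1.5 0 0 0 0; 0 0 0 0 0 0 0; 0 0 0 0 0 0 0; 0 0 0 0 0 0 0; 0 0 0 0 0 0 0",
)

```text
t: 7.3
eef_pos: [0.4963, -0.0272, 0.0397]
tool_rot: [0.0, 0.747, 0.664, -0.0]
contact_force: [-0.4, -5.8, 0.8]
gripper_width: -0.002
```

```bash
python3 - <<'E'
from h import *
o=bot.get_obs();print(o['t'],o['contact_force'],toB(o['eef_pos'],np.load('/tmp/B.npy')))
p,d=vision.read_camera('wrist'); save('wrist3',p)
E
```

```text
7.3 [-0.36934127 -5.76398926  0.83386256] [-0.0128298  -0.07375488]
```

View pics/wrist3.png

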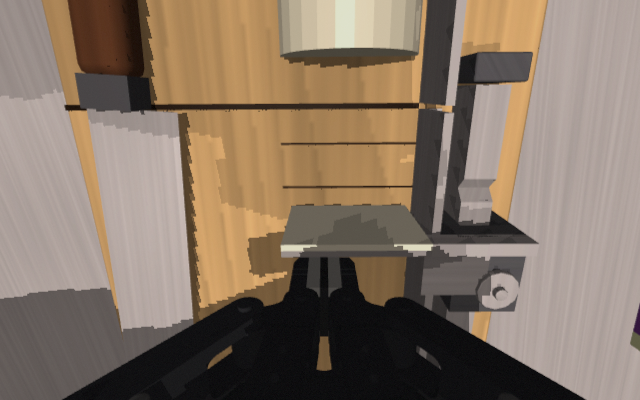

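Call:
move_arm(
  increments="0 0.18 1.5 0 0 0 0; 0 0.18 1.5 0 0 0 0; 0 0.18 1.5 0 0 0 0; 0 0.18 1.5 0 0 0 0; 0 0.06 0.5 0 0 0 0; 0 0 0 0 0 0 0; 0 0 0 0 0 0 0; 0 0 0 0 0 0 0",
)

```text
t: 8.35
eef_pos: [0.4973, -0.0202, 0.0397]
tool_rot: [-0.0, 0.747, 0.665, 0.0]
contact_force: [0.6, 0.7, -0.1]
gripper_width: 0.001
```

```bash
python3 - <<'E'
from h import *
o=bot.get_obs();print(o['t'],o['contact_force'],toB(o['eef_pos'],np.load('/tmp/B.npy')))
p,d=vision.read_camera('wrist'); save('wrist4',p)
E
```

```text
8.35 [ 0.55644393  0.70662663 -0.11668435] [-0.01267518 -0.06667889]
```

View pics/wrist4.png

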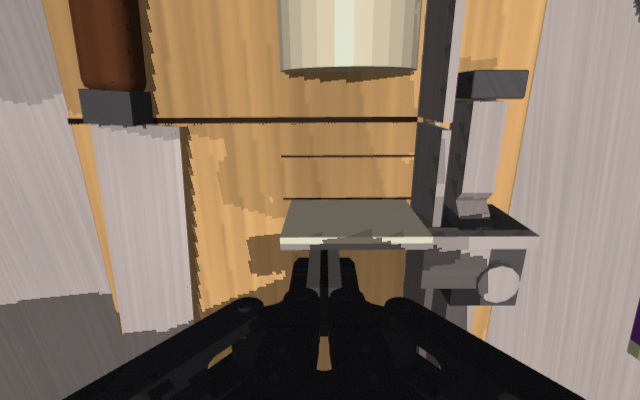

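Call:
move_arm(
  increments="0 -1.2 -10 0 0 0 0; 0 0 0 30 0 0 0; 0 0 0 50 0 0 0; 0 2 15 50 0 0 0; 0 5 35 10 0 0 0; 0 5 35 0 0 0 0; 0 5 35 0 0 0 0; 0 5 35 0 0 0 0",
)

```text
t: 9.4
eef_pos: [0.5182, 0.1249, 0.1798]
tool_rot: [0.0, 0.748, 0.664, -0.0]
contact_force: [0.5, -0.3, 0.4]
gripper_width: 0.0
```

Call:
move_arm(
  increments="0 5 35 0 0 0 0; 0 5 35 0 0 0 0; 0 5 25 0 0 0 0; 0 5 20 0 0 0 0; 0 0 0 0 0 0 0; 0 0 0 0 0 0 0; 0 0 0 0 0 0 0; 0 0 0 0 0 0 0",
)

```text
t: 10.4
eef_pos: [0.5382, 0.2389, 0.1798]
tool_rot: [0.0, 0.748, 0.664, -0.0]
contact_force: [-0.9, -0.1, -0.8]
gripper_width: -0.002
```

```bash
python3 - <<'E'
from h import *
B=np.load('/tmp/B.npy')
o=bot.get_obs();print(o['t'],o['contact_force'],o['eef_pos'],toB(o['eef_pos'],B))
p,d=vision.read_camera('wrist'); save('wrist5',p)
for n in('scene','side'):
    p,d=vision.read_camera(n);X=cloud(n,d);b=toB(X,B);z=X[...,2]
    m=(z>.028)&(z<.065)&(b[...,0]<.034)&(b[...,0]>-.06)&(b[...,1]>0)&(b[...,1]<.24)
    print('rad',m.sum(),np.percentile(b[m],[1,5,50,95,99],axis=0).round(4).tolist(),z[m].max())
    m=(z>.03)&(z<.085)&(b[...,0]<.034)&(b[...,0]>-.06)&(b[...,1]<0)&(b[...,1]>-.22)
    print('stop plate',m.sum(),np.percentile(b[m],[1,5,50,95,99],axis=0).round(4).tolist(),z[m].max())
    save(n+'5',p[150:290,220:420].repeat(4,0).repeat(4,1))
E
```

```text
10.4 [-0.86571227 -0.07385289 -0.76292039] [0.53820286 0.23892182 0.17982392] [-0.00223649  0.19540698]
rad 539 [[-0.0212, 0.0234], [-0.0157, 0.0242], [0.0082, 0.0797], [0.0223, 0.1468], [0.0238, 0.1525]] 0.057179357952452915
stop plate 128 [[-0.0307, -0.0525], [-0.0274, -0.0521], [-0.0053, -0.0511], [0.0283, -0.0466], [0.0331, -0.0455]] 0.0769695453460428
rad 512 [[-0.0365, 0.0193], [-0.0333, 0.0227], [-0.0051, 0.0674], [0.0259, 0.1452], [0.0299, 0.1533]] 0.06130284370334685
stop plate 278 [[-0.0333, -0.0608], [-0.0303, -0.055], [-0.0003, -0.0512], [0.0298, -0.0478], [0.0329, -0.0464]] 0.07814002034110176
```

View pics/side5.png

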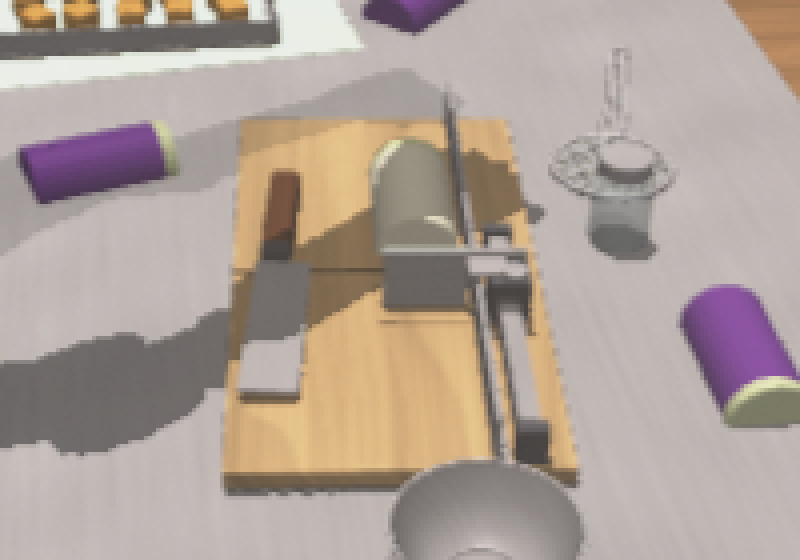

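View pics/wrist5.png

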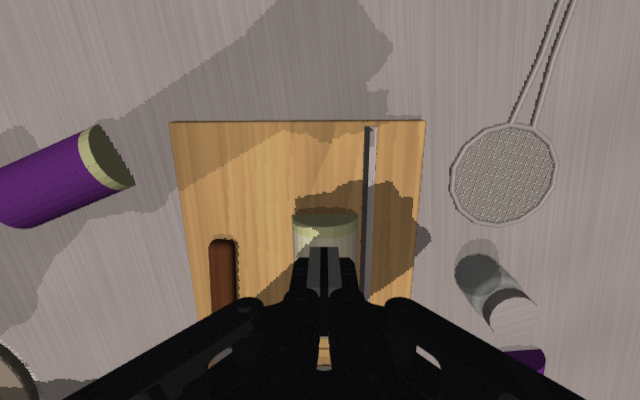

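Call:
move_arm(
  increments="0 0 0 -40 0 0 0; 0 0 0 -40 0 0 0; 0 0 0 -40 0 0 0; 0 0 0 -25 0 0 0; 0 0 0 0 0 0 0; 0 -1.2 -10 0 0 0 0; 0 -1.2 -10 0 0 0 0; 0 -0.6 -5 0 0 0 0",
)

```text
t: 11.55
eef_pos: [0.5357, 0.2135, 0.0357]
tool_rot: [0.0, 0.748, 0.664, 0.001]
contact_force: [0.2, -0.2, -0.8]
gripper_width: -0.001
```

Call:
move_arm(
  increments="0 -0.5 -4 0 0 0 0; 0 -0.5 -4 0 0 0 0; 0 -0.5 -4 0 0 0 0; 0 -0.5 -4 0 0 0 0; 0 -0.5 -4 0 0 0 0; 0 0 0 0 0 0 0; 0 0 0 0 0 0 0; 0 0 0 0 0 0 0",
)

```text
t: 12.55
eef_pos: [0.5326, 0.195, 0.0347]
tool_rot: [-0.0, 0.747, 0.665, 0.0]
contact_force: [-0.5, 0.3, 0.5]
gripper_width: -0.001
```

```bash
python3 - <<'E'
from h import *
B=np.load('/tmp/B.npy')
o=bot.get_obs();print(o['t'],o['contact_force'],o['eef_pos'],toB(o['eef_pos'],B))
p,d=vision.read_camera('wrist'); save('wrist6',p)
p,d=vision.read_camera('side'); save('side6',p[150:290,220:420].repeat(4,0).repeat(4,1))
E
```

```text
12.55 [-0.54384957  0.27700027  0.48408274] [0.5326225  0.19502238 0.03469871] [-0.0026642   0.15115635]
```

View pics/side6.png

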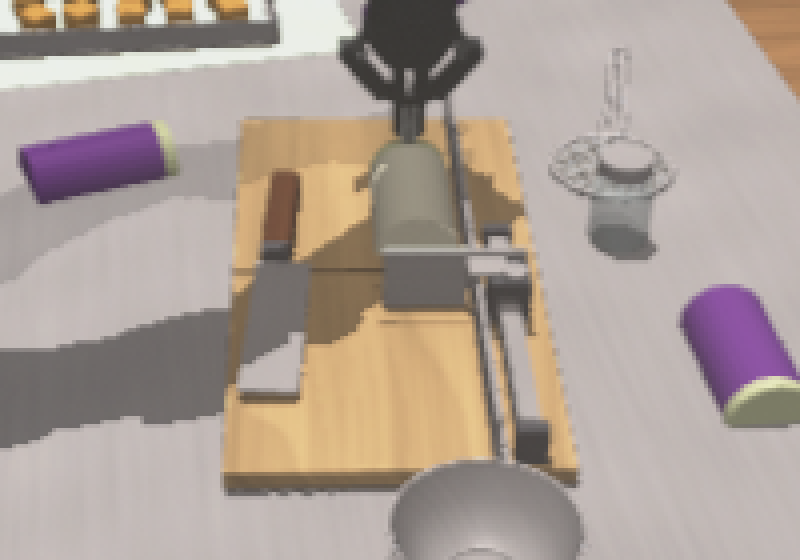

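View pics/wrist6.png

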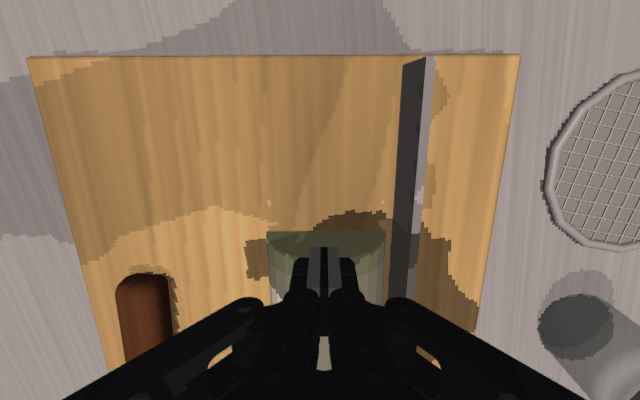

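```bash
python3 - <<'E'
from h import *
B=np.load('/tmp/B.npy');o=bot.get_obs()
for q in [(270,232),(384,232),(325,232)]: print(toB(wray(o,*q,.02),B).round(4))
print('board edge',toB(wray(o,270,56,.02),B),'fencefoot',toB(wray(o,390,232,.02),B),toB(wray(o,402,75,.02),B))
p,d=vision.read_camera('side');X=cloud('side',d);b=toB(X,B);z=X[...,2]
m=(z>.028)&(z<.055)&(b[...,0]<.034)&(b[...,0]>-.06)&(b[...,1]>-.045)&(b[...,1]<.14)
print('rad',m.sum(),np.percentile(b[m],[1,5,50,95,99],axis=0).round(4).tolist())
E
```

```text
[-0.0343  0.1521]
[0.0329 0.1521]
[-0.0019  0.1521]
board edge [-0.02950502  0.2476632 ] fencefoot [0.03640127 0.15214497] [0.03701771 0.23880223]
rad 362 [[-0.0367, 0.0195], [-0.0346, 0.0214], [-0.0094, 0.0534], [0.0267, 0.1312], [0.0299, 0.1383]]
```

```bash
python3 - <<'E'
from h import *
B=np.load('/tmp/B.npy');o=bot.get_obs()
print(o['t'],toB(o['eef_pos'],B),o['eef_pos'])
for n in('side','scene'):
    p,d=vision.read_camera(n);X=cloud(n,d);b=toB(X,B);z=X[...,2]
    c=vision.calibration(n);q=np.array(c['R'])@o['eef_pos']+c['t'];u=c['fx']*q[0]/q[2]+c['cx'];v=c['fy']*q[1]/q[2]+c['cy'];print(n,'TCP px',u,v,'depth',q[2])
    dark=(p.max(-1)<75)&(abs(b[...,0])<.05)&(b[...,1]>.1)&(b[...,1]<.22)&(z>.025)&(z<.09)
    for lo in np.arange(.03,.09,.01):
        m=dark&(z>=lo)&(z<lo+.01)
        if m.sum()>3: print(round(lo,3),m.sum(),b[m].min(0).round(4),b[m].max(0).round(4),np.median(b[m],0).round(4))
    u0,v0=int(u),int(v)
    save(n+'7',cv2.resize(p[v0-35:v0+35,u0-50:u0+50],None,fx=7,fy=7,interpolation=cv2.INTER_CUBIC))
E
```

```text
12.7 [-0.00268392  0.15111715] [0.53259834 0.19498574 0.03470962]
side TCP px 321.34353386789553 189.6600778158752 depth 1.5058296795119777
0.08 5 [-0.0127  0.1446] [0.0083 0.1469] [-0.0124  0.1452]
scene TCP px 336.8655470680232 197.80023903214743 depth 1.030466460691028
0.06 12 [0.0006 0.141 ] [0.0125 0.1553] [0.009  0.1455]
0.07 19 [-0.004  0.139] [0.0138 0.1542] [0.0089 0.1453]
0.08 17 [0.0004 0.14  ] [0.0136 0.1572] [0.0113 0.1451]
```

View pics/side7.png

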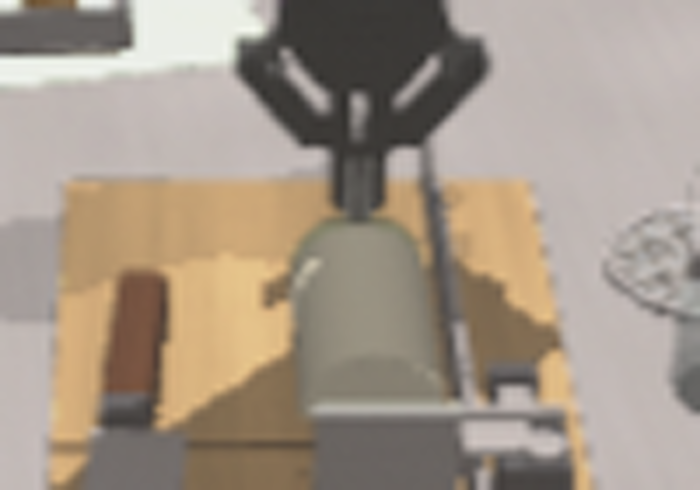

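View pics/scene7.png

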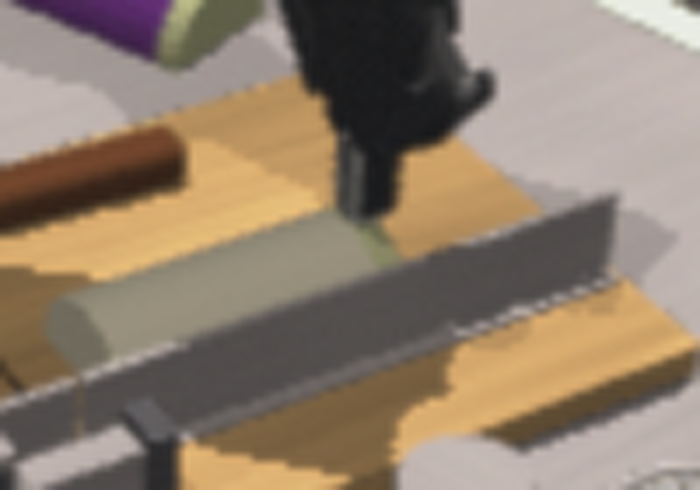

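```bash
python3 - <<'E'
from h import *
B=np.load('/tmp/B.npy');o=bot.get_obs()
p,d=vision.read_camera('scene');X=cloud('scene',d);b=toB(X,B);z=X[...,2]
k=np.load('/tmp/scene0.npz');X0=k['X'];b0=toB(X0,B)
for nm,bb,zz,pp in(('start',b0,X0[...,2],k['p']),('now',b,z,p)):
    m=(zz>.03)&(zz<.062)&(bb[...,0]>-.01)&(bb[...,0]<.02)&(bb[...,1]>-.03)&(bb[...,1]<.2)&(pp.max(-1)>75)
    print(nm,m.sum(),bb[m][:,1].min(),np.percentile(bb[m][:,1],[1,3,97,99]),bb[m][:,1].max(),np.percentile(zz[m],[50,90,99]))
save('cmp',np.vstack([cv2.resize(k['p'][170:230,270:380],None,fx=5,fy=5),cv2.resize(p[170:230,270:380],None,fx=5,fy=5)]))
c=vision.calibration('wrist');H=np.array(c['hand_eye']);print(H.round(4).tolist(),c['fx'],c['cx'],c['cy'])
Hi=np.linalg.inv(H)
for pt in([0,0,0],[.011,0,0],[-.011,0,0]):
    q=(Hi@np.array(pt+[1]))[:3];print(pt,q[:2]/q[2]*c['fx']+[c['cx'],c['cy']],q[2])
p,d=vision.read_camera('wrist');print('wrist depth col324 rows 225..290',d[225:300:5,324].round(4),d[225:300:5,300].round(4),d[225:300:5,290].round(4))
E
```

```text
start 403 0.023216875080430577 [0.02367712 0.0241941  0.15064295 0.15330567] 0.1551325756566932 [0.0536091  0.05550911 0.05697883]
now 397 0.023592055051955566 [0.02385436 0.02402896 0.14888228 0.15228598] 0.15872100163569267 [0.05372456 0.05579529 0.05737246]
[[0.0001, -0.9504, -0.3111, 0.0795], [1.0, 0.0001, 0.0002, -0.0001], [-0.0002, -0.3111, 0.9504, -0.1629], [0.0, 0.0, 0.0, 1.0]] 327.7067825307744 323.6455806906534 199.1543294022264
[0, 0, 0] [323.7450931  244.60971803] 0.17956310431254982
[0.011, 0, 0] [323.75007672 226.04272194] 0.1761415017267986
[-0.011, 0, 0] [323.74029587 262.48235138] 0.18298470689830104
wrist depth col324 rows 225..290 [0.1921 0.193  0.1863 0.1797 0.1752 0.1491 0.1457 0.141  0.1365 0.1325
 0.1297 0.1263 0.1218 0.1215 0.122 ] [0.1912 0.1932 0.1871 0.1809 0.1737 0.1688 0.1644 0.1497 0.1448 0.1405
 0.1363 0.1327 0.13   0.1152 0.1113] [0.1919 0.193  0.1867 0.1812 0.175  0.1699 0.166  0.1672 0.1674 0.1692
 0.1695 0.1696 0.1298 0.1177 0.1158]
```

View pics/cmp.png

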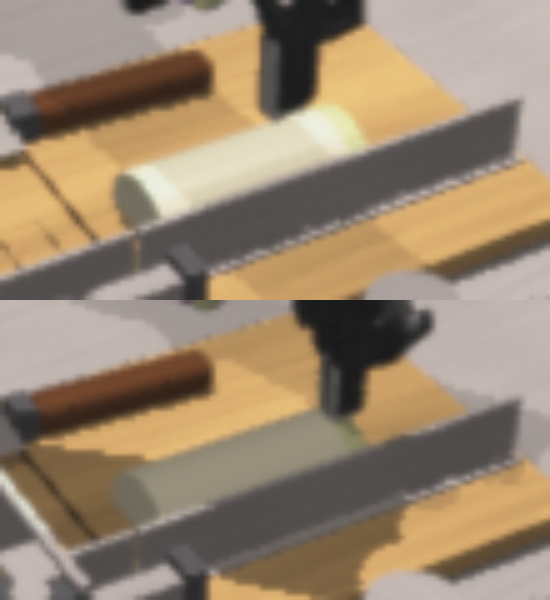

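```bash
python3 - <<'E'
from h import *
c=vision.calibration('side')
for dz in(0,.01,.02,.03):
    q=np.array(c['R'])@np.array([.4957,-.1136,.1509+dz])+c['t'];print(dz,(c['fx']*q[0]/q[2]+c['cx']-220)*4,(c['fy']*q[1]/q[2]+c['cy']-150)*4)
E
```

```text
0 431.5762714202456 248.4545540500983
0.01 432.1056981109534 236.544763868337
0.02 432.64004183445036 224.52436190621017
0.03 433.17937141048446 212.39180001970067
```

The wrist depth shows the drawn fingertips about 25 mm behind the stated TCP, so the fingers are hovering just above the radish's crown and haven't touched it. I'll back off past the tail and go lower.

Call:
move_arm(
  increments="0 0 0 10 0 0 0; 0 1.2 10 0 0 0 0; 0 1.2 10 0 0 0 0; 0 1.2 10 0 0 0 0; 0 0.6 5 0 0 0 0; 0 0 0 -15 0 0 0; 0 0 0 -5 0 0 0; 0 0 0 0 0 0 0",
)

```text
t: 13.9
eef_pos: [0.5362, 0.229, 0.0237]
tool_rot: [-0.0, 0.747, 0.664, -0.001]
contact_force: [-0.4, 0.1, 0.8]
gripper_width: 0.002
```

Call:
move_arm(
  increments="0 0 0 -3 0 0 0; 0 0 0 -3 0 0 0; 0 0 0 -3 0 0 0; 0 0 0 -3 0 0 0; 0 0 0 -3 0 0 0; 0 0 0 0 0 0 0; 0 0 0 0 0 0 0; 0 0 0 0 0 0 0",
)

```text
t: 14.9
eef_pos: [0.5369, 0.2299, 0.0098]
tool_rot: [0.0, 0.747, 0.665, 0.0]
contact_force: [-0.4, -0.3, 0.4]
gripper_width: 0.004
```

```bash
python3 - <<'E'
from h import *
B=np.load('/tmp/B.npy')
o=bot.get_obs();print(o['t'],o['contact_force'],o['eef_pos'],toB(o['eef_pos'],B))
p,d=vision.read_camera('scene'); save('scene8',cv2.resize(p[155:245,260:400],None,fx=5,fy=5,interpolation=cv2.INTER_CUBIC))
X=cloud('scene',d);b=toB(X,B);z=X[...,2]
m=(p.max(-1)<75)&(abs(b[...,0])<.03)&(b[...,1]>.15)&(b[...,1]<.23)&(z>.021)&(z<.07);print(m.sum(),np.percentile(z[m],[0,2,5]) if m.any() else '')
p,d=vision.read_camera('wrist'); save('wrist8',p)
E
```

```text
14.9 [-0.37443027 -0.33599461  0.3893792 ] [0.5369093  0.22985016 0.00982729] [-0.00246431  0.18624639]
55 [0.03269605 0.03508895 0.03797367]
```

View pics/scene8.png

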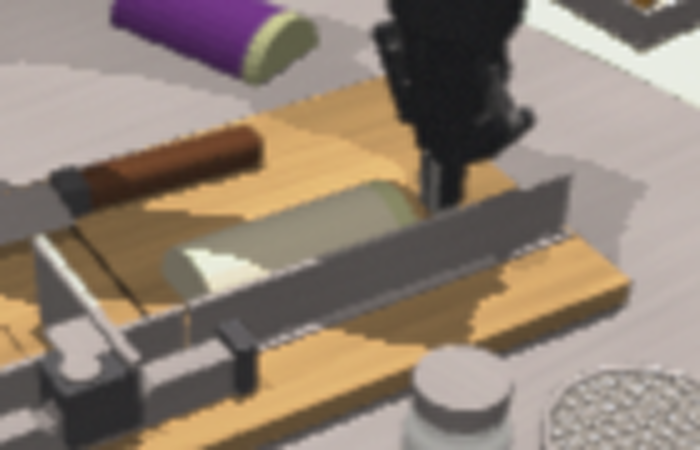

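View pics/wrist8.png

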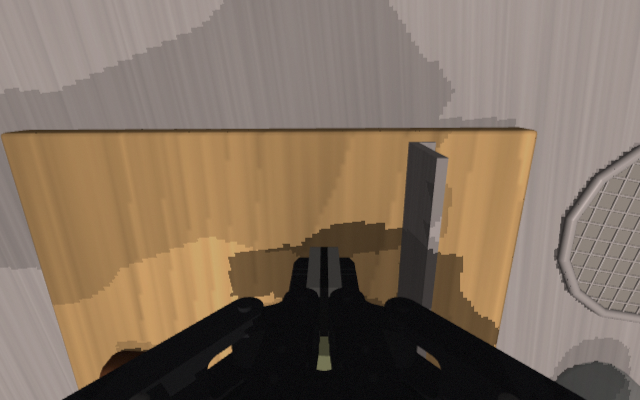

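Call:
move_arm(
  increments="0 -1.2 -10 0 0 0 0; 0 -0.7 -6 0 0 0 0; 0 -0.5 -4 0 0 0 0; 0 -0.5 -4 0 0 0 0; 0 -0.5 -4 0 0 0 0; 0 -0.5 -4 0 0 0 0; 0 -0.5 -4 0 0 0 0; 0 -0.5 -4 0 0 0 0",
)

```text
t: 16.0
eef_pos: [0.5319, 0.1897, 0.0097]
tool_rot: [-0.0, 0.747, 0.665, 0.0]
contact_force: [-0.2, 1.8, -1.0]
gripper_width: -0.001
```

```bash
python3 - <<'E'
from h import *
B=np.load('/tmp/B.npy')
o=bot.get_obs();print(o['t'],o['contact_force'],o['eef_pos'],toB(o['eef_pos'],B))
p,d=vision.read_camera('scene'); save('scene9',cv2.resize(p[155:245,260:400],None,fx=5,fy=5,interpolation=cv2.INTER_CUBIC))
X=cloud('scene',d);b=toB(X,B);z=X[...,2]
m=(z>.03)&(z<.06)&(b[...,0]>-.02)&(b[...,0]<.02)&(b[...,1]>-.04)&(b[...,1]<.14)&(p.max(-1)>75);print(np.percentile(b[m][:,1],[0,1,3]))
E
```

```text
16.0 [-0.17595554  1.78517412 -1.04613013] [0.53192423 0.18966885 0.0097443 ] [-0.00273399  0.14575792]
[0.0043563  0.00494843 0.00534307]
```

View pics/scene9.png

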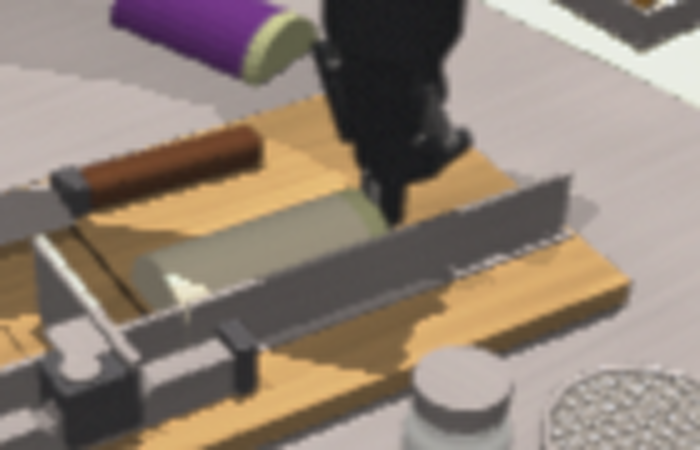

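Call:
move_arm(
  increments="0 -0.65 -5.5 0 0 0 0; 0 -0.65 -5.5 0 0 0 0; 0 -0.65 -5.5 0 0 0 0; 0 -0.65 -5.5 0 0 0 0; 0 -0.65 -5.5 0 0 0 0; 0 -0.65 -5.5 0 0 0 0; 0 -0.5 -4.5 0 0 0 0; 0 0 0 0 0 0 0",
)

```text
t: 17.05
eef_pos: [0.5273, 0.1514, 0.0097]
tool_rot: [0.0, 0.748, 0.664, -0.0]
contact_force: [0.3, -1.2, -0.6]
gripper_width: 0.0
```

```bash
python3 - <<'E'
from h import *
B=np.load('/tmp/B.npy')
o=bot.get_obs();print(o['t'],o['contact_force'],o['eef_pos'],toB(o['eef_pos'],B))
for n in('scene','side'):
    p,d=vision.read_camera(n); save(n+'10',cv2.resize(p[155:255,250:370],None,fx=6,fy=6,interpolation=cv2.INTER_CUBIC))
    X=cloud(n,d);b=toB(X,B);z=X[...,2]
    m=(z>.03)&(z<.06)&(b[...,0]>-.02)&(b[...,0]<.02)&(b[...,1]>-.043)&(b[...,1]<.14)&(p.max(-1)>75);print(np.percentile(b[m][:,1],[0,1,3]))
E
```

```text
17.05 [ 0.31052584 -1.18766629 -0.58507047] [0.527344   0.15138655 0.0096543 ] [-0.00282281  0.1072027 ]
[-0.03367767 -0.03310269 -0.03099817]
[-0.01772259 -0.01486773 -0.01169169]
```

View pics/scene10.png

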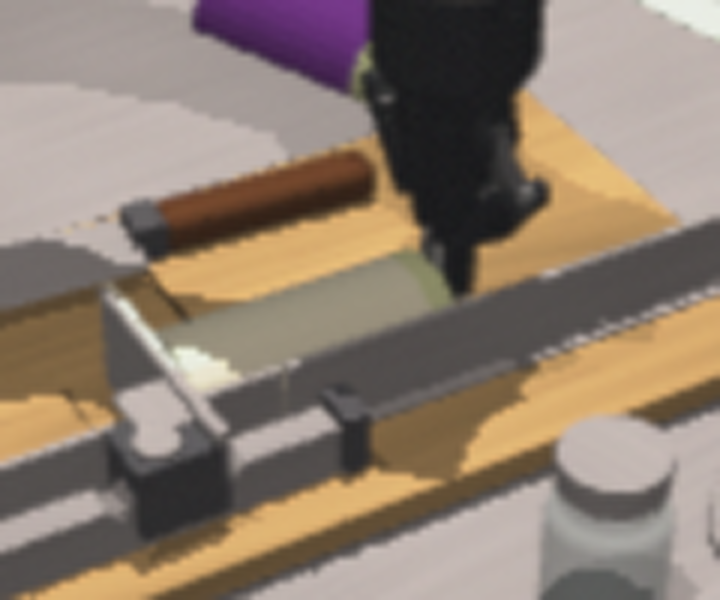

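View pics/side10.png

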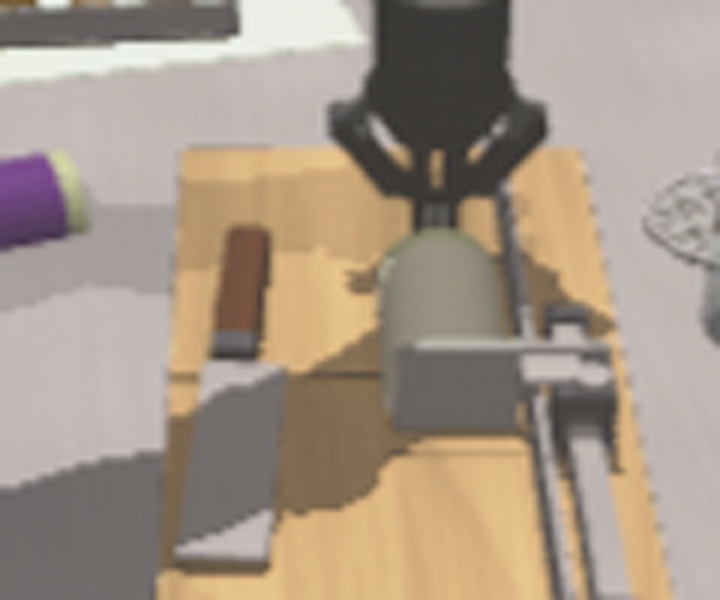

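Call:
move_arm(
  increments="0 -0.23 -2 0 0 0 0; 0 -0.23 -2 0 0 0 0; 0 -0.23 -2 0 0 0 0; 0 -0.12 -1 0 0 0 0; 0 -0.12 -1 0 0 0 0; 0 -0.12 -1 0 0 0 0; 0 0 0 0 0 0 0; 0 0 0 0 0 0 0",
)

```text
t: 18.15
eef_pos: [0.5264, 0.1431, 0.0097]
tool_rot: [0.0, 0.747, 0.664, -0.0]
contact_force: [-0.4, -0.0, -0.6]
gripper_width: 0.003
```

```bash
python3 - <<'E'
from h import *
B=np.load('/tmp/B.npy')
o=bot.get_obs();print(o['t'],o['contact_force'],o['eef_pos'],toB(o['eef_pos'],B))
E
```

```text
18.15 [-0.38285204 -0.01113224 -0.63001588] [0.52644201 0.14307739 0.009715  ] [-0.00275058  0.09884504]
```

Call:
move_arm(
  increments="0 -0.12 -1 0 0 0 0; 0 0 0 0 0 0 0; 0 -0.12 -1 0 0 0 0; 0 0 0 0 0 0 0; 0 -0.12 -1 0 0 0 0; 0 0 0 0 0 0 0; 0 0 0 0 0 0 0; 0 0 0 0 0 0 0",
)

```text
t: 19.15
eef_pos: [0.5261, 0.1402, 0.0097]
tool_rot: [0.0, 0.747, 0.665, -0.0]
contact_force: [0.1, -0.3, 0.9]
gripper_width: 0.002
```

```bash
python3 - <<'E'
from h import *
B=np.load('/tmp/B.npy')
o=bot.get_obs();print(o['t'],o['contact_force'],o['eef_pos'],toB(o['eef_pos'],B))
for n in('scene','side'):
    p,d=vision.read_camera(n); save(n+'11',cv2.resize(p[155:255,250:370],None,fx=6,fy=6,interpolation=cv2.INTER_CUBIC))
E
```

```text
19.15 [ 0.10327977 -0.32547291  0.92276207] [0.5261017 0.1401592 0.0097352] [-0.00274857  0.09590707]
```

View pics/scene11.png

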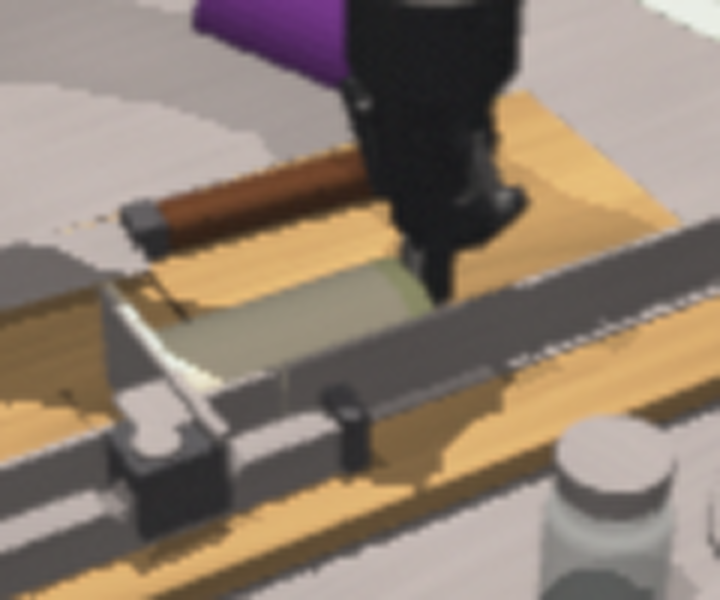

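Call:
move_arm(
  increments="0 -0.12 -1 0 0 0 0; 0 0 0 0 0 0 0; 0 0 0 0 0 0 0; 0 -0.12 -1 0 0 0 0; 0 0 0 0 0 0 0; 0 0 0 0 0 0 0; 0 0 0 0 0 0 0; 0 0 0 0 0 0 0",
)

```text
t: 20.25
eef_pos: [0.5258, 0.1391, 0.0097]
tool_rot: [-0.0, 0.747, 0.665, 0.0]
contact_force: [-0.7, 6.1, -0.6]
gripper_width: -0.002
```

```bash
python3 - <<'E'
from h import *
B=np.load('/tmp/B.npy')
o=bot.get_obs();print(o['t'],o['contact_force'],o['eef_pos'],toB(o['eef_pos'],B))
for n in('scene','side'):
    p,d=vision.read_camera(n); save(n+'12',cv2.resize(p[155:255,250:370],None,fx=6,fy=6,interpolation=cv2.INTER_CUBIC))
E
```

```text
20.25 [-0.73553012  6.06598235 -0.59980314] [0.52579676 0.13912625 0.00973296] [-0.00293109  0.09484563]
```

View pics/scene12.png

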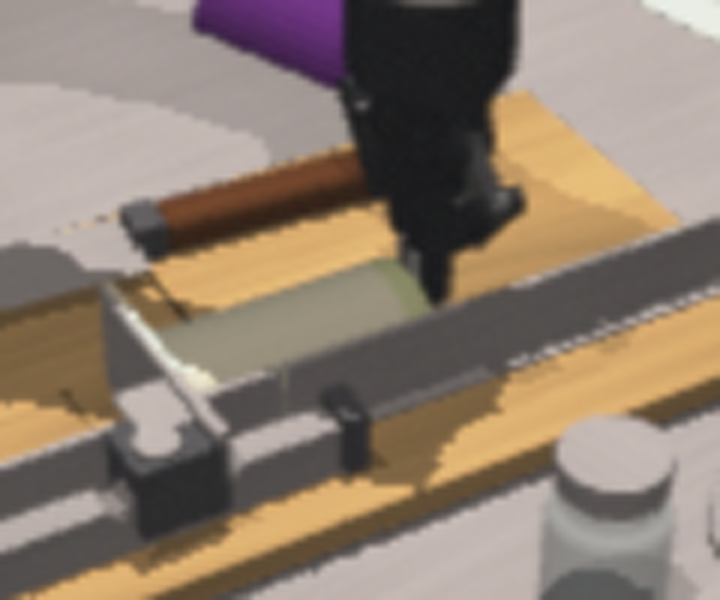

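Contact came at the predicted spot with 6 N, well below the notch's 14 N. Now I'll back off and check.

Call:
move_arm(
  increments="0 0.35 3 0 0 0 0; 0 1.2 10 0 0 0 0; 0 1.8 15 0 0 0 0; 0 1.2 10 10 0 0 0; 0 0 0 40 0 0 0; 0 0 0 50 0 0 0; 0 0 0 50 0 0 0; 0 0 0 30 0 0 0",
)

```text
t: 21.35
eef_pos: [0.5313, 0.1774, 0.1934]
tool_rot: [0.001, 0.747, 0.665, 0.002]
contact_force: [0.6, 0.2, -0.8]
gripper_width: 0.0
```

Call:
move_arm(
  increments="0 0 -20 0 0 0 0; 0 -5 -40 0 0 0 0; 0 -5 -40 0 0 0 0; 0 -5 -40 0 0 0 0; 0 -5 -40 0 0 0 0; 0 0 -20 0 0 0 0; 0 0 0 0 0 0 0; 0 0 0 0 0 0 0",
)

```text
t: 22.35
eef_pos: [0.5101, -0.0227, 0.1893]
tool_rot: [-0.0, 0.747, 0.665, -0.0]
contact_force: [0.2, 0.7, 0.7]
gripper_width: -0.001
```

```bash
python3 - <<'E'
from h import *
B=np.load('/tmp/B.npy')
o=bot.get_obs();print(o['t'],o['contact_force'],o['eef_pos'],toB(o['eef_pos'],B))
p,d=vision.read_camera('wrist'); save('wrist13',p)
for n in('scene','side'):
    p,d=vision.read_camera(n); save(n+'13',cv2.resize(p[155:255,250:370],None,fx=6,fy=6,interpolation=cv2.INTER_CUBIC))
E
```

```text
22.35 [0.17451858 0.69391392 0.69018648] [ 0.5100793  -0.02272182  0.18929974] [ 0.00031512 -0.06773143]
```

View pics/wrist13.png

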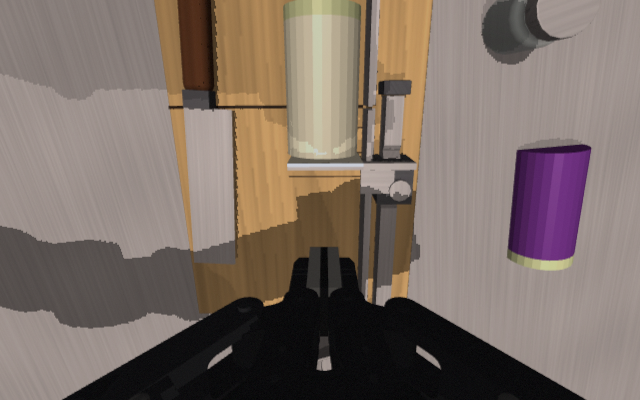

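View pics/scene13.png

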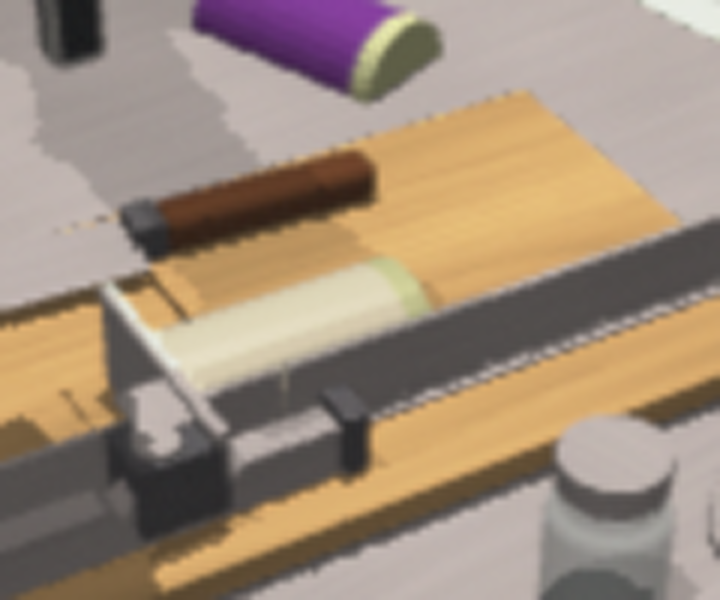

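View pics/side13.png

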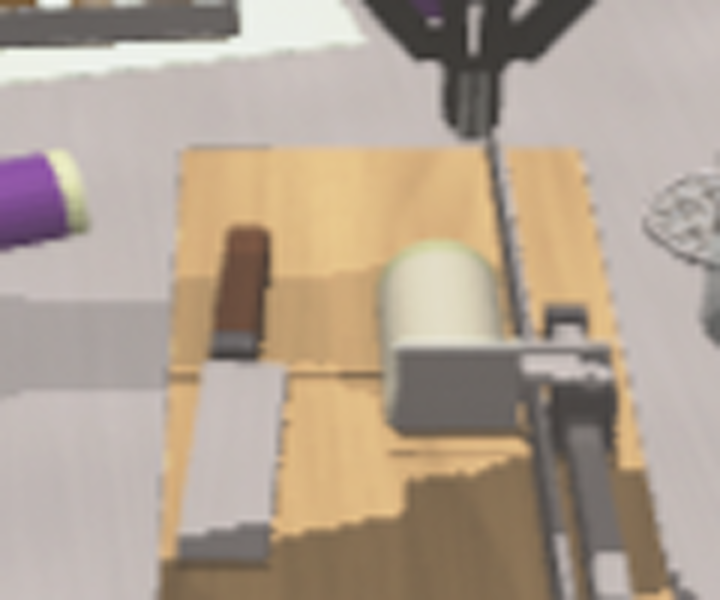

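```bash
python3 - <<'E'
from h import *
B=np.load('/tmp/B.npy');o=bot.get_obs()
p,d=vision.read_camera('wrist'); save('wrist14',cv2.resize(p[70:220,250:440],None,fx=4,fy=4,interpolation=cv2.INTER_CUBIC))
print('slot',toB(wray(o,300,106.5,.02),B),'outer70',toB(wray(o,330,177,.02),B),'platetop face/back',toB(wray(o,340,162,.074),B),toB(wray(o,340,168,.074),B))
p,d=vision.read_camera('scene');X=cloud('scene',d);b=toB(X,B);z=X[...,2]
m=(z>.064)&(z<.085)&(b[...,0]<.034)&(b[...,0]>-.06)&(b[...,1]<0)&(b[...,1]>-.22)
print('stop plate',np.percentile(b[m],[1,5,50,95,99],axis=0).round(4).tolist())
m=(z>.04)&(z<.06)&(b[...,0]>-.02)&(b[...,0]<.02)&(b[...,1]>-.044)&(b[...,1]<.14)
Q=np.c_[b[m],z[m]];print('rad',Q[:,1].min(),Q[:,1].max(),z[m].max())
E
```

```text
slot [-0.02276927 -0.00142357] outer70 [ 0.00710947 -0.07226294] platetop face/back [ 0.01452756 -0.04523271] [ 0.01461996 -0.05050987]
stop plate [[-0.0275, -0.0581], [-0.0252, -0.0521], [0.0045, -0.0506], [0.0304, -0.0457], [0.0338, -0.045]]
rad -0.034999322875865574 0.08437089190524925 0.05723345937204919
```

View pics/wrist14.png

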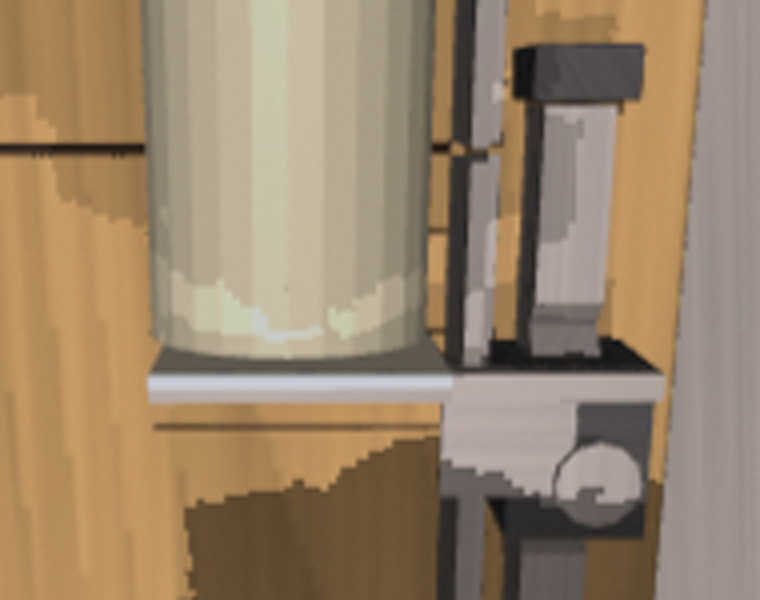

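```bash
python3 - <<'E'
from h import *
B=np.load('/tmp/B.npy');o=bot.get_obs()
p,d=vision.read_camera('wrist'); 
save('wrist15',np.hstack([p[145:175,280:305],p[145:175,345:370]]).repeat(15,0).repeat(15,1))
for v in(106.5,128,153,155,156,157,158):print(v,toB(wray(o,360,v,.02),B).round(4)[1],toB(wray(o,360,v,.022),B).round(4)[1])
E
```

```text
106.5 -0.0017 -0.0016
128 -0.0223 -0.0221
153 -0.0474 -0.047
155 -0.0494 -0.0491
156 -0.0505 -0.0501
157 -0.0515 -0.0511
158 -0.0525 -0.0521
```

View pics/wrist15.png

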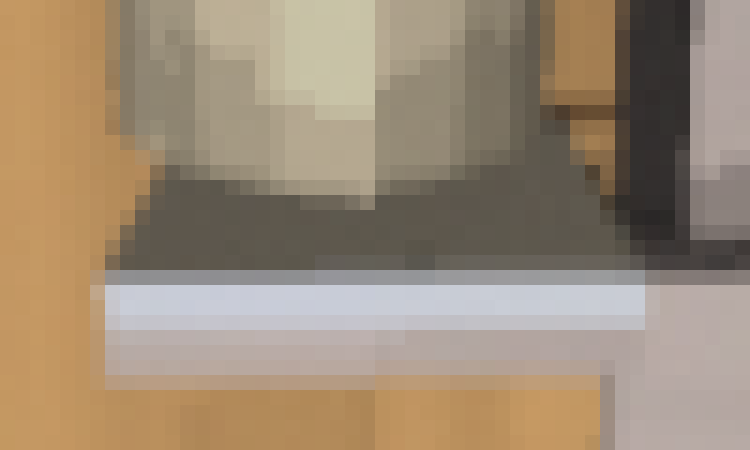

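```bash
python3 -c "
from station import bot
print(bot.get_obs()['t']);print(bot.hand_in())"
```

```text
22.65
the job is handed in; nothing more can be done
None
```

The stop is in the middle notch and the radish's leading end is against it. I handed the job in at 22.65 s; no verdict is given, so this rests on my own checks.

**Stop:** I pushed it by the back of its plate with shut fingers, through the outer notch and into the middle one. There the push force dropped to zero and the plate jumped ahead of the fingers. In the last wrist view the foot of its face lies on the 45 mm line.

**Radish:** I pushed its tail along the fence until it met the stop. The force rose to 6 N, below the 14 N or more needed to leave the notch, at the spot I had predicted. The last pictures show it flat, along the fence and flush with the stop. I judged its angle and flatness by eye. The knife, bowl and jar look unmoved, and the arm was raised clear of everything.

**What disagreed:**
- **Fingertips:** the shut fingertips turned out to be about 25 mm short of the stated TCP. My first approach to the radish therefore passed just above it without touching it. I backed off and repeated it lower.
- **Wrist camera:** it reads about 2 mm low along the fence compared with the board's lines, so I judged the stop's place against those lines.

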